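Put the cutter punch away and set the centre punch on the pendant's mark

ROBOT

A 6-joint arm with a two-finger parallel gripper is mounted at the origin on the work surface. World frame = base frame: x ahead of the robot, y to its left, z up, the work surface at z = 0. Lengths are in m, angles in rad, forces in N, time in s.
With the tool pointing down it reaches from about 0.325 to 0.925 m from the base axis. Payload 3.1 kg.
Tool frame: the origin (TCP) lies midway between the tips of the shut fingers; the grasp point (between the pads) lies r.grip_depth behind it (r.grip_depth is the distance from the TCP to the grasp point, in m); z points along the fingers, y is the line along which they close (so a half turn about z gives the same grasp; the last joint's range is limited). The gripper opens to 85 mm and grips with 20 to 120 N. Pads are 22 mm wide; open, the fingers measure 114 mm over their backs; the gripper's body (76 mm by 85 mm) begins 54 mm behind the grasp point. The pads swing forward as they close: fully open they stand 13 mm farther back than shut.
Start: joints at [-1.28, 0.217, 1.613, -0, 1.311, -0.112], TCP at [0.245, -0.575, 0.231] pointing down, gripper open.
Joint ranges: [-2.75, 2.75], [-0.78, 2.1], [0.31, 2.55], [-1.13, 4.27], [0.13, 2.63], [-2.58, 2.58]. Speed limits (rad/s): [2.79, 2.79, 3.14, 3.14, 3.14, 3.14].

INTERFACE

Orientations are given as a unit quaternion [x, y, z, w].
In Python, from workcell import sensors, eyes, ticket, r gives the robot as it stands.
- The arm moves only by the tool move_arm, never from a script. Its argument "plan" is a list of rows, each a list of 7 numbers: the opening, from 0 (shut) to 1 (fully open), then the shift along the tool's x, y, z normalised to -1 to 1, where 1 is 50 cm, then the turn, a rotation vector about the tool's x, y, z normalised to -1 to 1, where 1 is 90 degrees. A call has 1 to 12 rows; each row is the pose to reach, as a shift and turn from the pose commanded when the call began, along the tool's axes at that moment; what a row does not reach only later rows make up. A row lasts 1/12 s, in which the tool goes at most 41.7 mm and 7.16 degrees, less where a joint would pass 70% of its speed; a pose out of reach is approached as far as the arm can. A call with a number of a shift or a turn outside -1 to 1 is refused whole. A call with a gripper value outside its range is refused whole. The fingers move at their own pace and stop on an object; the grip force is fixed at half the most. Time passes only in rows, so rows that repeat a pose let the fingers close. It gives the time, the measured TCP pose, the force, the opening and the grip force at its end, in the units of the state.
- sensors.get_state(): the state, without advancing time (a new reading comes with each control period).
- eyes.read_camera(name): name is "scene" or "top" or "wrist"; returns a dict with "frame" (400x640x3 uint8, red, green, blue), "camera_matrix" (3x3 intrinsics, pixels), "eye" and "orientation" of the camera in the world. Camera axes: x right, y up, looking along -z (the intrinsics and any distortion apply to the point x, -y, -z); pixel columns grow to the right and rows downward; lengths in m; the calibration is good to about 2 mm. A picture is of the moment at which its call begins. There is no depth.
- ticket.sign_off(): hands the job in; it is judged then, once.
Trained networks look in a picture, given as the dict that the camera call returned (one of the last four; its "shot" number tells which), for a name from the list of things; names that differ only in an ending like _2 or _b are one class to them, and where a whole thing is asked for, a point or a joint stands for the part that bears it (a point fixed in the world has none). Each returns a list of dicts, best first, with "conf" (0 to 1); they miss things now and then, are a little off and sometimes report something else, mostly with a low value. They report only what shows in the picture. A call takes as long as a camera call. They do not tell look-alikes from the thing itself.
- eyes.boxes_of(label, picture): "bbox" ([centre column, centre row, width, height] in pixels, round what is visible of it).
- eyes.outline_of(label, picture): "mask" (400x640 bool, what is visible of it) and "bbox" ([centre column, centre row, width, height] in pixels, round what is visible of it).
The state is a dict: "t": time; "joint_pos": joint angles; "dq": joint speeds; "tau": joint torques, N m; "tcp_pos": TCP position; "orientation": TCP orientation; "force": force on the tool from outside, world axes, zero at the start; "torque": the same for the moment, N m; "opening": opening from 0.0 (shut) to 1.0 (fully open); "gripper_force": force on a finger pad.
Only numpy, scipy, OpenCV 4.12 (cv2) and the standard library are available. Lean on these libraries where they do the work, as an engineer would, in place of code of your own. Each camera call takes 0.05 s, during which the arm holds its last target. There are 200 camera calls.

TASK

Take the steel punch that stands on the copper disc and put it back, fully home, in its own hole, the empty middle one of the low wooden rack. Then draw the spring centre punch out of its stand and set its point inside the scribed ring on the copper disc, upright, pressing gently so that the sprung point goes in about half way and never all the way. Finish while still holding it there like that, ready for the blow, and leave the other things on the bench where they are.

Things in the scene. Friction and masses are not known exactly. Their poses are not given: they have to be found in the camera images.
- middle_punch: Plain steel disc-cutter punch: upright cylinder 18 mm in diameter, 70 mm long, about 0.14 kg, loose, standing on the copper disc on top of the scribed ring. Origin: centre of its flat foot; z points up along it.
- punch_rack: Fixed low wooden rack, 50 (x) x 150 (y) x 35 mm high, three round holes 22 mm deep in a row along its y: 15 mm in diameter at y = -46 mm (holds the small punch), 21 mm at y = 0 (empty, the middle punch's own), 29 mm at y = +46 mm (empty, the large punch's). Origin: centre of its underside. It may be on the robot's left or right.
- own_hole (a point): Centre of the floor of the rack's middle hole (13 mm above the bench, 22 mm below the rack's top). A punch fully home has its foot here and stands 48 mm out of the rack, upright, with 1.5 mm play all round.
- centre_punch: Spring centre punch, loose, 0.125 kg, 126 mm long, point down in the tool stand. Up its z: sliding point 0-20 mm, nose 12 mm in diameter 20-60 mm, brass collar 22 mm in diameter 60-66 mm (rests on the stand), steel grip 16 mm in diameter 66-118 mm (hold at about 95), brass cap 17 mm to 126 mm. Origin: on the axis, at the tip of the relaxed point; z runs to the cap.
- punch_tip (a joint): How far the sprung point of the centre punch is pushed in, m: 0 relaxed, 0.014 fully in. The spring gives 1 N at the start and 0.35 N more per mm (about 3.5 N half way).
- tip_point (a point): The tip of the centre punch's sprung point; it slides with the point.
- tool_stand: Fixed wooden block 70 x 70 x 70 mm with one through hole 16 mm in diameter in its middle, in which the centre punch stands; its point is then 10 mm above the bench. Origin: centre of its underside.
- bench_block: Fixed steel bench block 80 x 80 x 25 mm with a copper disc 56 mm in diameter and 3 mm thick fastened on top (disc face 28 mm above the bench); two small dark clips 6 mm high hold the disc's edge at +x. Origin: centre of its underside.
- mark (a point): Centre of the scribed ring (thin dark circle 9 mm in diameter with a dot) on the disc's face, 14 mm from the disc's centre to the block's -x, level with the face (28 mm above the bench). Hidden under the middle punch at the start.
- small_punch: Bystander. Steel cylinder 12 mm in diameter, 70 mm long, standing in the small hole of the rack. Origin: centre of its foot.
- large_punch: Bystander. Steel cylinder 26 mm in diameter, 70 mm tall, standing on the bench; it belongs to another job. Origin: centre of its foot.
- pliers: Bystander. Pliers with dark rubber grips lying flat, 145 mm long, 50 mm wide, 13 mm high. Origin: at the pivot on the bench, jaws to its +x.
- sanding_block: Bystander. Wooden block 45 x 90 x 28 mm. Origin: centre of its underside.
- mallet: Bystander. Mallet lying down: white head 44 mm in diameter and 85 mm long along its y, wooden handle along its +x to 230 mm. Origin: under the middle of the head, on the bench.
- water_bottle: Bystander. Clear bottle, 64 mm in diameter, 200 mm tall. Origin: centre of its underside.
- flux_jar: Bystander. Small glass jar with white lid, 48 mm in diameter, 50 mm tall. Origin: centre of its underside.
- bangle: Bystander. Brass ring 64 mm in outer diameter, 12 mm high, lying flat. Origin: centre of its underside.
Mind the look-alikes: they are no part of the job. Leave any green look-alike of the middle_punch alone.

How it is judged:
On the way, in this order (a step that is already met when the one before it is completed fails the run):
1. the middle punch is let go, fully home in its own hole (horizontal distance between middle_punch and own_hole below 0.004 m and z of middle_punch in the frame of own_hole below 0.003 m and angle between middle_punch's own z axis and vertical below 0.13 rad and contact force between the fingers and middle_punch below 0.1 N), for 0.3 s.
2. the centre punch is lifted out of its stand by the gripper (height (world z) of tip_point above 0.04 m and contact force between the fingers and centre_punch above 2 N), for 0.1 s.
At the end, for the whole second after the job is handed in: Middle punch released in its own hole: within 4 mm of its axis, 3 mm of its floor, tilt under 0.13 rad. Centre punch held by the fingers, at rest, clear of its stand, tip on the disc within 4.5 mm of the ring's centre, tilt under 0.12 rad, sprung point pushed in 3 to 11 mm (all of step 1 and horizontal distance between tip_point and mark below 0.0045 m and contact force between centre_punch and bench_block above 0.8 N and value of joint punch_tip between 0.003 and 0.011 m and angle between centre_punch's own z axis and vertical below 0.12 rad and height (world z) of centre_punch between 0.012 and 0.028 m and contact force between the fingers and centre_punch above 2 N and contact force between centre_punch and tool_stand below 0.1 N and linear speed of centre_punch below 0.02 m/s); the arm keeps its last pose, push and grip.
It fails at once if the sprung point of the centre punch is pushed all the way in (value of joint punch_tip above 0.0135 m).
It fails at once if a bystander is shifted by more than 25 mm (distance of any of small_punch, large_punch, pliers, sanding_block, mallet, water_bottle, flux_jar, bangle from where it was at the start of the episode above 0.025 m).
It also fails if it takes over 54 s, if anything falls off the work surface, if the arm or the gripper's body presses on something with over 40 N, if the wrist force passes 120 N, or if a joint passes its speed limit or range.

## Working session

There is one attempt and no reset: what is moved stays moved. The work goes in short steps, Python scripts to look and compute and a tool call to move; the robot and the scene stay as the last step left them, time stands still between calls to the robot, and variables do not carry over. Pictures are saved under pics/ and viewed, at most 10 in all, crops included, and the job is handed in when it is done.

Besides the shell and the picture viewer there is one more tool, called after "Call:" as name([rows], argument=value, ...), one row to a line, values as JSON. move_arm: Moves the arm, as the interface text tells. Scaled input: -1 to 1 covers 50 cm each way for a shift and 90 degrees each way for a turn. Its arguments: {"type":"object","properties":{"plan":{"type":"array","items":{"type":"array","items":{"type":"number"}}}},"required":["plan"]}

```bash
mkdir -p pics; ls; cat > h.py <<'E'
import numpy as np, cv2
from scipy.spatial.transform import Rotation as R
from workcell import sensors, eyes, ticket, r
def ray(p,uv):
    K=p["camera_matrix"]; d=np.array([(uv[0]-K[0][2])/K[0][0],-(uv[1]-K[1][2])/K[1][1],-1.])
    return np.array(p["eye"]),R.from_quat(p["orientation"]).apply(d)
def onplane(p,uv,z):
    e,d=ray(p,uv); return e+d*(z-e[2])/d[2]
def proj(p,X):
    c=R.from_quat(p["orientation"]).inv().apply(np.array(X)-np.array(p["eye"])); K=np.array(p["camera_matrix"])
    v=K@np.array([c[0],-c[1],-c[2]]); return v[:2]/v[2]
def save(p,n,crop=None,s=1):
    f=p["frame"][...,::-1]
    if crop: f=f[crop[1]:crop[3],crop[0]:crop[2]]
    cv2.imwrite("pics/"+n,cv2.resize(f,None,fx=s,fy=s,interpolation=cv2.INTER_CUBIC))
E
python3 - <<'E'
from h import *
print(sensors.get_state(), r.grip_depth)
for n in ("scene","top"):
    p=eyes.read_camera(n); save(p,n+"0.png"); print(n,p["eye"],p["orientation"],p["camera_matrix"],[k for k in p])
    for l in ["middle_punch","punch_rack","centre_punch","tool_stand","bench_block","small_punch","large_punch","pliers","sanding_block","mallet","water_bottle","flux_jar","bangle"]:
        print(l,[(np.round(b["bbox"]).astype(int).tolist(),round(b["conf"],2)) for b in eyes.boxes_of(l,p)][:4])
E
```

```text
pics
{'t': 0.0, 'joint_pos': array([-1.28021169e+00,  2.17732285e-01,  1.61495502e+00, -3.18130862e-05,
        1.31128948e+00, -1.12178356e-01]), 'dq': array([-0.00127979,  0.00138995,  0.00120887,  0.00092002, -0.0007582 ,
       -0.00019271]), 'tau': array([ 7.09928590e-04, -3.96845555e+01, -3.03850400e+01, -9.12281280e-05,
        9.73965973e-03,  6.62306817e-06]), 'tcp_pos': array([ 0.24476284, -0.5741842 ,  0.22997093]), 'orientation': array([ 9.79789665e-01,  2.00026974e-01, -1.21502962e-04, -1.18595659e-03]), 'force': array([ 0.43289438,  0.54972716, -0.37030147]), 'torque': array([ 0.01293996,  0.0346507 , -0.01793799]), 'gripper_force': 0.0, 'opening': 1.002145757898018} 0.0187
scene [1.44575232 0.17781839 0.66802331] [0.29804091 0.35517335 0.68087165 0.56695441] [[433.66328424   0.         322.2326037 ]
 [  0.         433.66328424 199.30432813]
 [  0.           0.           1.        ]] ['frame', 'camera_matrix', 'eye', 'orientation', 'shot']
middle_punch [([334, 188, 10, 27], 0.56), ([368, 203, 10, 23], 0.56), ([412, 198, 8, 15], 0.43), ([219, 182, 36, 37], 0.34)]
punch_r
[... 722 characters left out ...]
]
 [  0.           0.           1.        ]] ['frame', 'camera_matrix', 'eye', 'orientation', 'shot']
middle_punch [([310, 215, 7, 12], 0.52), ([276, 225, 10, 11], 0.5)]
punch_rack [([219, 219, 55, 34], 0.89), ([270, 165, 83, 67], 0.27)]
centre_punch [([436, 215, 14, 11], 0.66)]
tool_stand [([431, 220, 37, 33], 0.6)]
bench_block [([312, 215, 37, 37], 0.67)]
small_punch []
large_punch [([281, 279, 10, 9], 0.58), ([155, 179, 19, 18], 0.26)]
pliers [([367, 283, 28, 44], 0.72)]
sanding_block [([269, 163, 89, 68], 0.6), ([352, 162, 38, 17], 0.58)]
mallet [([267, 163, 85, 70], 0.72)]
water_bottle [([419, 121, 30, 41], 0.79)]
flux_jar [([156, 181, 20, 19], 0.86)]
bangle [([464, 154, 27, 20], 0.59)]
```

```bash
python3 - <<'E'
from h import *
p=eyes.read_camera("top"); save(p,"t1.png",(130,90,500,310),2.1)
p=eyes.read_camera("scene"); save(p,"s1.png",(190,130,550,300),2.2)
E
```

```text
(no output)
```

View pics/t1.png

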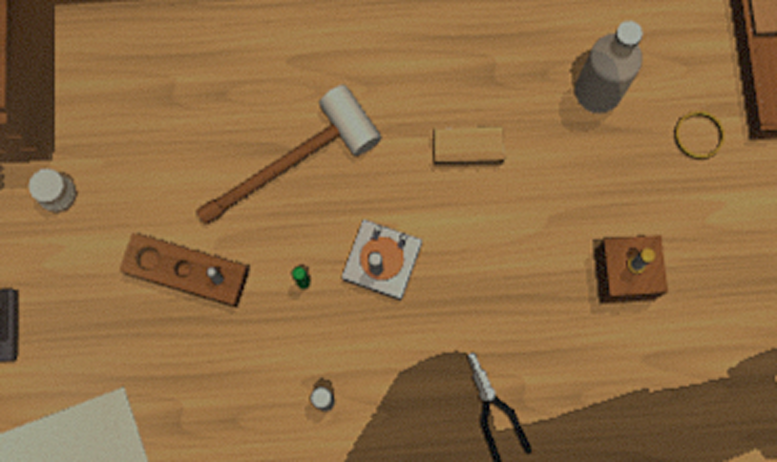

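View pics/s1.png

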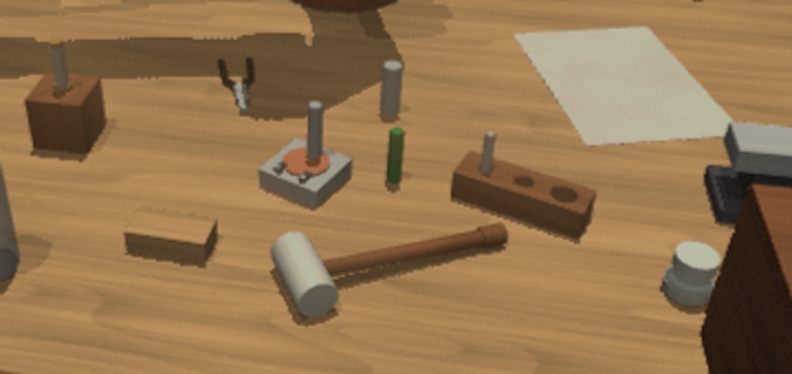

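The top view (full-frame pixels) shows these things that could be taken for the punch:
- Steel punch on the copper disc at about (309,215). This matches the description, so it is my choice.
- Green look-alike at about (274,222).
- Large punch on the bench at (283,279).
- Small punch in the rack at (232,221).

The rack has the empty middle hole at (218,218), and the stand is at (431,220).

```bash
python3 - <<'E'
from h import *
p=eyes.read_camera("top")
c=lambda u,v:(130+u/2.1,90+v/2.1)
for n,u,v,z in [("punch top",377,257,.098),("punchfoot",374,268,.028),("disc",381,258,.028),("blk",367,220,.025),("blk",421,239,.025),("blk",401,298,.025),("blk",343,279,.025),("hole29",147,258,.035),("hole21",183,269,.035),("small top",210,271,.083),("stand c",636,266,.07),("cap",648,256,.136),("st",603,238,.07),("st",662,236,.07),("st",666,292,.07),("st",607,301,.07),("green",299,270,.07),("large",321,400,.07)]:
    print(n,np.round(onplane(p,c(u,v),z),4))
w=eyes.read_camera("wrist"); s=sensors.get_state()
T=R.from_quat(s["orientation"])
print("cam in tool",T.inv().apply(np.array(w["eye"])-s["tcp_pos"]),(T.inv()*R.from_quat(w["orientation"])).as_matrix().round(3),w["camera_matrix"][0],T.as_matrix().round(3))
E
```

```text
punch top [0.5368 0.0362 0.098 ]
punchfoot [0.5366 0.0413 0.028 ]
disc [0.5487 0.0317 0.028 ]
blk [0.5994 0.0463 0.025 ]
blk [ 0.5702 -0.0202  0.025 ]
blk [0.4969 0.0101 0.025 ]
blk [0.5258 0.0809 0.025 ]
hole29 [0.567  0.3227 0.035 ]
hole21 [0.55   0.2783 0.035 ]
small top [0.5361 0.237  0.083 ]
stand c [ 0.5099 -0.2766  0.07  ]
cap [ 0.5096 -0.2761  0.136 ]
st [ 0.5472 -0.2404  0.07  ]
st [ 0.5448 -0.3126  0.07  ]
st [ 0.4758 -0.3092  0.07  ]
st [ 0.4697 -0.2368  0.07  ]
green [0.5325 0.1316 0.07  ]
large [0.3751 0.1132 0.07  ]
cam in tool [ 6.66881914e-02 -4.41388117e-05 -1.42848805e-01] [[ 0.     0.965  0.262]
 [ 1.    -0.001  0.   ]
 [ 0.001  0.262 -0.965]] [296.3910998    0.         323.13935925] [[ 0.92   0.392 -0.   ]
 [ 0.392 -0.92  -0.   ]
 [-0.     0.    -1.   ]]
```

Call:
move_arm([
  [1, 0.72, -0.34, -0.04, 0, 0, -0.5],
  [1, 0.72, -0.34, -0.04, 0, 0, -0.5],
  [1, 0.72, -0.34, -0.04, 0, 0, -0.5],
  [1, 0.72, -0.34, -0.04, 0, 0, -0.5],
  [1, 0.72, -0.34, -0.04, 0, 0, -0.5],
  [1, 0.72, -0.34, -0.04, 0, 0, -0.5],
  [1, 0.72, -0.34, -0.04, 0, 0, -0.5],
  [1, 0.72, -0.34, -0.04, 0, 0, -0.5],
  [1, 0.72, -0.34, -0.04, 0, 0, -0.5],
  [1, 0.72, -0.34, -0.04, 0, 0, -0.5],
  [1, 0.72, -0.34, -0.04, 0, 0, -0.5],
  [1, 0.72, -0.34, -0.04, 0, 0, -0.5],
])

```text
t: 2.6
tcp_pos: [0.5103, -0.2764, 0.2514]
orientation: [0.828, 0.561, -0.0, 0.0]
force: [0.0, -0.8, 0.1]
opening: 0.997
gripper_force: 0.0
```

```bash
python3 - <<'E'
from h import *
import pickle
p=eyes.read_camera("wrist"); save(p,"w_stand.png",None,1.25)
pickle.dump((p,sensors.get_state()),open("stand.pkl","wb"))
for l in ("centre_punch","tool_stand"):
    print(l,[(np.round(b["bbox"],1).tolist(),round(b["conf"],2)) for b in eyes.boxes_of(l,p)][:3])
E
```

```text
centre_punch [([323.6, 186.4, 19.3, 33.3], 0.78)]
tool_stand [([324.1, 177.6, 79.9, 85.9], 0.98)]
```

Call:
move_arm([
  [1, 0.6, -0.18, 0.06, 0, 0, 0],
  [1, 0.6, -0.18, 0.06, 0, 0, 0],
  [1, 0.6, -0.18, 0.06, 0, 0, 0],
  [1, 0.6, -0.18, 0.06, 0, 0, 0],
  [1, 0.6, -0.18, 0.06, 0, 0, 0],
  [1, 0.6, -0.18, 0.06, 0, 0, 0],
  [1, 0.6, -0.18, 0.06, 0, 0, 0],
  [1, 0.6, -0.18, 0.06, 0, 0, 0],
  [1, 0.6, -0.18, 0.06, 0, 0, 0],
  [1, 0.6, -0.18, 0.06, 0, 0, 0],
])

```text
t: 3.58
tcp_pos: [0.5378, 0.0341, 0.2211]
orientation: [0.828, 0.56, -0.0, 0.0]
force: [-0.0, -0.8, -0.4]
opening: 0.998
gripper_force: 0.0
```

```bash
python3 - <<'E'
from h import *
import pickle
p=eyes.read_camera("wrist"); save(p,"w_block.png",None,1.25)
s=sensors.get_state(); print(s["tcp_pos"],s["t"])
pickle.dump((p,s),open("block.pkl","wb"))
for l in ("middle_punch","bench_block","punch_rack"):
    print(l,[(np.round(b["bbox"],1).tolist(),round(b["conf"],2)) for b in eyes.boxes_of(l,p)][:3])
E
```

```text
[0.5379723  0.03314324 0.22124381] 3.6333
middle_punch [([320.1, 182.1, 16.2, 32.2], 0.95), ([280.8, 96.0, 27.4, 23.2], 0.82)]
bench_block [([337.6, 176.2, 74.9, 70.3], 0.8)]
punch_rack [([247.0, 16.2, 59.7, 32.4], 0.97)]
```

View pics/w_stand.png

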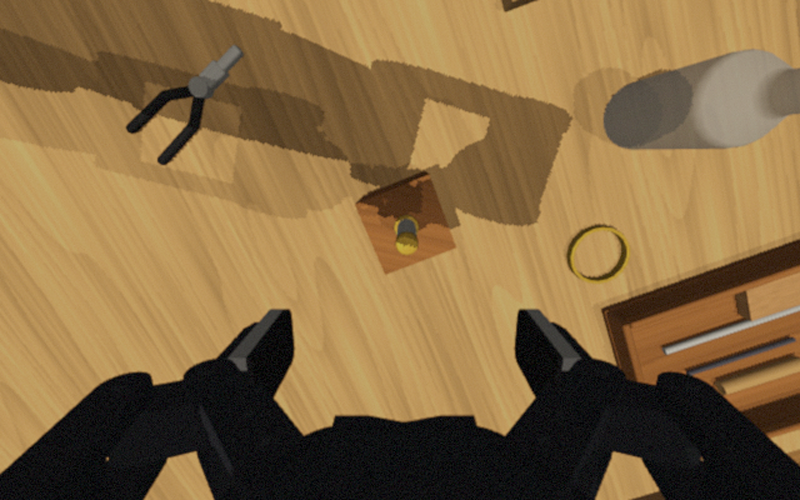

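View pics/w_block.png

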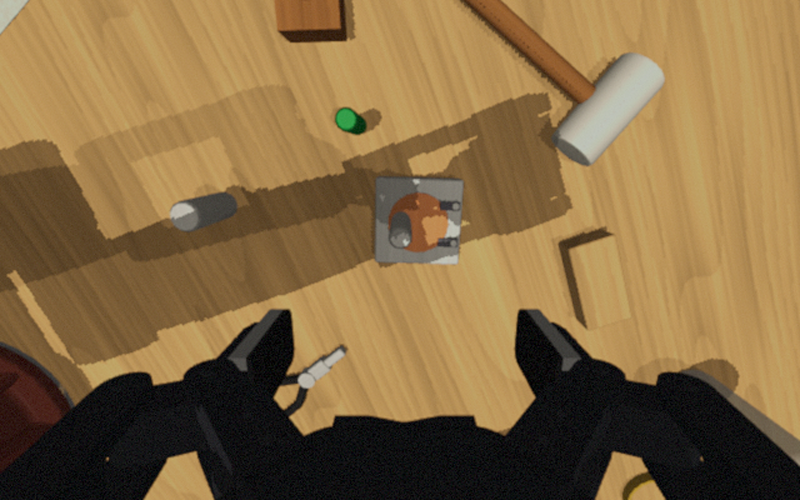

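The wrist views show the steel punch on the disc at (320,182), the green look-alike at (281,96) and the stand with the centre punch at (324,180), all in full-frame pixels. The rack's end is at the top edge, near (247,16). Next I fit silhouettes to get exact poses.

```bash
cat >> h.py <<'E'
from scipy.optimize import minimize
t=np.linspace(0,2*np.pi,40)
def cyl(rad,z0,z1): return np.vstack([np.c_[rad*np.cos(t),rad*np.sin(t),0*t+z] for z in (z0,z1)])
def box(a,b,h): return np.array([[i*a/2,j*b/2,k] for i in(-1,1) for j in(-1,1) for k in(0,h)])
CP=[cyl(.011,.06,.066),cyl(.008,.066,.118),cyl(.0085,.118,.126)]
def sil(p,parts,x,y,yaw,z):
    m=np.zeros((400,640),np.uint8); Rz=R.from_euler("z",yaw)
    for q in parts:
        uv=np.array([proj(p,v) for v in Rz.apply(q)+[x,y,z]],np.float32)
        h=cv2.convexHull(uv); cv2.fillPoly(m,[np.round(h*256).astype(np.int32)],255,cv2.LINE_AA,8)
    return m/255.
def fit(p,mask,parts,x0,z=0,yaw=False):
    mk=cv2.GaussianBlur(mask.astype(float),(0,0),1.)
    def f(v): return ((cv2.GaussianBlur(sil(p,parts,x0[0]+v[0]/100,x0[1]+v[1]/100,x0[2]+(v[2]/5 if yaw else 0),z),(0,0),1.)-mk)**2).sum()
    n=3 if yaw else 2
    o=minimize(f,np.zeros(n),method="Nelder-Mead",options=dict(initial_simplex=np.vstack([np.zeros(n),np.eye(n)]),xatol=.003,fatol=.01,maxiter=150))
    v=np.r_[o.x,0]; return np.array([x0[0]+v[0]/100,x0[1]+v[1]/100,x0[2]+v[2]/5*yaw]),o.fun,mask.sum()
E
python3 - <<'E'
from h import *
p=eyes.read_camera("wrist")
def best(l,near):
    c=[b for b in eyes.outline_of(l,p)]
    return min(c,key=lambda b:np.hypot(b["bbox"][0]-near[0],b["bbox"][1]-near[1]))["mask"]
mp=best("middle_punch",(320,185)); bb=best("bench_block",(337,176))
a=fit(p,mp,[cyl(.009,0,.07)],(.537,.036,0),.028); print("punch",a)
a=fit(p,(mp|bb),[box(.08,.08,.025),cyl(.028,0,.028)]+[cyl(.009,0,.07)+[-.014,0,.028]],(.548,.030,-.38),0,True); print("block",a)
x,y,w=a[0]; print("mark",x-.014*np.cos(w),y-.014*np.sin(w))
hsv=cv2.cvtColor(p["frame"],cv2.COLOR_RGB2HSV)
print(sensors.get_state()["tcp_pos"])
E
```

```text
punch (array([0.53808752, 0.04202334, 0.        ]), np.float64(61.17922479448849), np.int64(388))
block (array([ 0.55166123,  0.03342325, -0.40625012]), np.float64(93.65004651920958), np.int64(4643))
mark 0.538800706427105 0.03895559152548153
[0.53819388 0.03308814 0.22145449]
```

Call:
move_arm([
  [1, 0.013, -0.005, 0.08, 0, 0, 0],
  [1, 0.013, -0.005, 0.16, 0, 0, 0],
  [0.8, 0.013, -0.005, 0.24, 0, 0, 0],
  [0.6, 0.013, -0.005, 0.3, 0, 0, 0],
  [0.5, 0.013, -0.005, 0.325, 0, 0, 0],
  [0.5, 0.013, -0.005, 0.325, 0, 0, 0],
  [0.5, 0.013, -0.005, 0.325, 0, 0, 0],
])

```text
t: 4.52
tcp_pos: [0.5386, 0.041, 0.0592]
orientation: [0.829, 0.56, -0.0, 0.0]
force: [0.2, 0.7, 0.2]
opening: 0.497
gripper_force: 0.0
```

```bash
python3 - <<'E'
from h import *
p=eyes.read_camera("wrist"); save(p,"w_grasp.png",(140,60,500,330),2)
s=sensors.get_state(); print(s["tcp_pos"],s["opening"],s["force"],s["t"])
E
```

```text
[0.54011663 0.04104084 0.06069997] 0.49830489115906457 [ 0.67157149 -0.03531377  1.38119731] 4.5667
```

View pics/w_grasp.png

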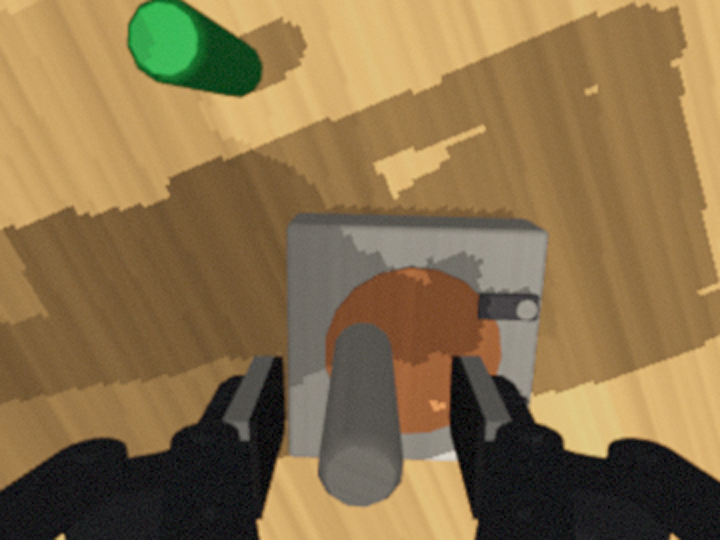

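The close crop confirms the choice: the grey steel punch on the copper disc stands between the pads. Its top is at crop (361,475), about (320,297) full frame. The green look-alike is clear at the upper left.

```bash
python3 - <<'E'
from h import *
p=eyes.read_camera("wrist")
m=eyes.outline_of("middle_punch",p); m=max(m,key=lambda b:b["bbox"][1])["mask"]
print(fit(p,m,[cyl(.009,0,.07)],(.538,.038,0),.028), onplane(p,(320.5,296),.098))
E
```

```text
(array([0.53789746, 0.04182153, 0.        ]), np.float64(138.62132600870873), np.int64(3073)) [0.53859452 0.04008937 0.098     ]
```

Call:
move_arm([
  [0.3, 0, 0, 0, 0, 0, 0],
  [0.15, 0, 0, 0, 0, 0, 0],
  [0, 0, 0, 0, 0, 0, 0],
  [0, 0, 0, 0, 0, 0, 0],
  [0, 0, 0, 0, 0, 0, 0],
  [0, 0, 0, 0, 0, 0, 0],
])

```text
t: 5.17
tcp_pos: [0.5398, 0.0414, 0.0608]
orientation: [0.829, 0.56, 0.001, 0.001]
force: [-0.9, -0.1, 6.6]
opening: 0.193
gripper_force: 58.6
```

Call:
move_arm([
  [0, 0, 0, -0.03, 0, 0, 0],
  [0, 0, 0, -0.08, 0, 0, 0],
  [0, 0, 0, -0.15, 0, 0, 0],
  [0, 0, 0, -0.22, 0, 0, 0],
  [0, 0.31, -0.15, -0.22, 0, 0, 0],
  [0, 0.31, -0.15, -0.22, 0, 0, 0],
  [0, 0.31, -0.15, -0.22, 0, 0, 0],
  [0, 0.31, -0.15, -0.22, 0, 0, 0],
  [0, 0.31, -0.15, -0.22, 0, 0, 0],
  [0, 0.31, -0.15, -0.22, 0, 0, 0],
  [0, 0.31, -0.15, -0.22, 0, 0, 0],
])

```text
t: 6.08
tcp_pos: [0.5258, 0.213, 0.1682]
orientation: [0.828, 0.56, -0.001, 0.0]
force: [0.2, -0.8, -1.3]
opening: 0.195
gripper_force: 58.7
```

```bash
python3 - <<'E'
from h import *
p=eyes.read_camera("wrist"); save(p,"w_rack.png",(140,0,540,300),2)
s=sensors.get_state(); print(s["tcp_pos"],s["opening"],s["force"],s["t"])
import pickle; pickle.dump((p,s),open("rack.pkl","wb"))
for l in ("middle_punch","punch_rack","small_punch"):
    for b in eyes.outline_of(l,p)[:2]: 
        print(l,np.round(b["bbox"],1),b["conf"])
        if l=="punch_rack" and b["conf"]>.4:
            print(fit(p,b["mask"],[box(.05,.15,.035)],(.551,.279,-.37),0,True))
            break
E
```

```text
[0.5260557  0.21226075 0.16823361] 0.19572164230385852 [ 0.18611882 -0.27448755 -1.87829904] 6.1333
middle_punch [325.5 264.8  38.3  92.8] 0.71
punch_rack [319.7 103.8  61.4 182.7] 0.8
(array([ 0.55374078,  0.28102832, -0.35514098]), np.float64(371.1186459168018), np.int64(9540))
small_punch [325.4 168.2  13.6  25.7] 0.81
```

View pics/w_rack.png

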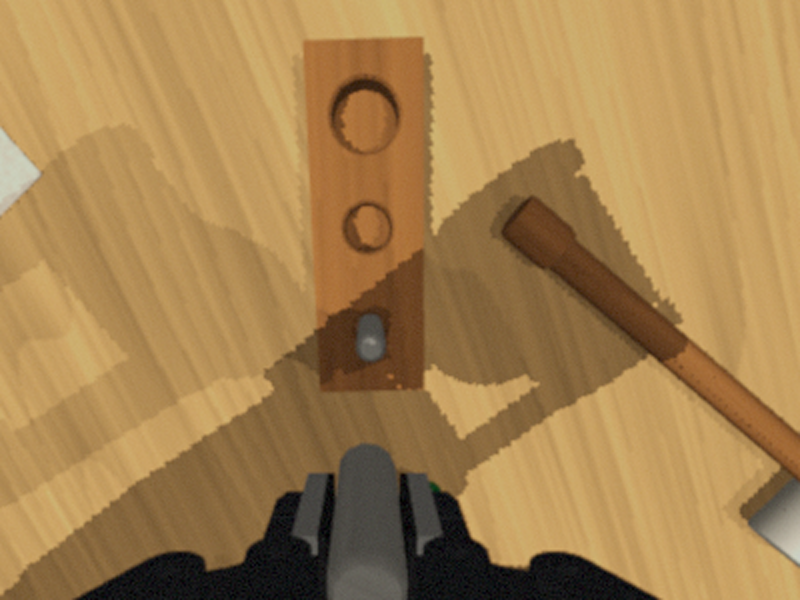

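The wrist view shows the empty middle hole at crop (368,228), about (324,114) full frame. The held punch is upright between the pads, and the small punch is at (325,168).

```bash
python3 - <<'E'
from h import *
import pickle
p,s=pickle.load(open("rack.pkl","rb"))
T=R.from_quat(s["orientation"]); tc=np.array(s["tcp_pos"])
g=cv2.cvtColor(p["frame"],cv2.COLOR_RGB2HSV)
print("hole mid",onplane(p,(324,114),.035),"large",onplane(p,(322.5,57.5),.035))
for c in [(304,39),(422,37),(423,389),(320,390)]: print(onplane(p,(140+c[0]/2,c[1]/2),.035).round(4))
q=eyes.read_camera("wrist"); m=eyes.outline_of("middle_punch",q)[0]["mask"]; m=m.copy()
s=sensors.get_state(); tc=np.array(s["tcp_pos"]); T=R.from_quat(s["orientation"])
# edges of held punch per row
for v in range(225,285,10):
    u=np.where(m[v])[0]; print(v,u.min(),u.max(),end="; ")
print("top row of mask",np.where(m.any(1))[0].min())
for off in (-.004,0,.004):
    X=tc+T.apply([off,0,.0325]); print(off,"proj far edge row",[proj(q,X+T.apply([.009*c,0,0])).round(1) for c in (1,-1)])
E
```

```text
hole mid [0.55372904 0.28033077 0.035     ] large [0.56965264 0.32367054 0.035     ]
[0.5569 0.3597 0.035 ]
[0.6025 0.3423 0.035 ]
[0.5508 0.2018 0.035 ]
[0.5047 0.2197 0.035 ]
225 314 334; 235 310 337; 245 308 339; 255 308 339; 265 306 340; 275 305 342; top row of mask 221
-0.004 proj far edge row [array([322.9, 223.2]), array([322.9, 249.8])]
0 proj far edge row [array([322.9, 217.1]), array([322.9, 244. ])]
0.004 proj far edge row [array([322.9, 210.9]), array([322.9, 238.1])]
```

Call:
move_arm([
  [0, 0.08, 0, 0, 0, 0, 0],
  [0, 0.153, 0, 0, 0, 0, 0],
  [0, 0.153, 0, 0, 0, 0, 0],
  [0, 0.153, 0, 0.06, 0, 0, 0],
  [0, 0.153, 0, 0.12, 0, 0, 0],
  [0, 0.153, 0, 0.17, 0, 0, 0],
  [0, 0.153, 0, 0.17, 0, 0, 0],
  [0, 0.153, 0, 0.17, 0, 0, 0],
])

```text
t: 7.05
tcp_pos: [0.5534, 0.2828, 0.0818]
orientation: [0.829, 0.559, -0.002, -0.001]
force: [-0.0, 0.8, -0.9]
opening: 0.194
gripper_force: 58.8
```

```bash
python3 - <<'E'
from h import *
p=eyes.read_camera("wrist"); save(p,"w_hole.png",(240,140,400,300),4)
ss=[sensors.get_state()]
s=ss[0]; print(s["tcp_pos"],s["opening"],s["force"],s["t"])
T=R.from_quat(s["orientation"]); tc=np.array(s["tcp_pos"])
H=np.array([.5537,.2805,.035]); print("hole pred",[proj(p,H+np.array([.0105*np.cos(a),.0105*np.sin(a),0])).round(1).tolist() for a in np.arange(4)*np.pi/2+1.19])
F=tc+T.apply([-.003,.0004,.0325]); print("foot",F,[proj(p,F+np.array([.009*np.cos(a),.009*np.sin(a),0])).round(1).tolist() for a in np.arange(4)*np.pi/2+1.19])
E
```

```text
[0.55543059 0.28363714 0.08418855] 0.19372288839333815 [ 1.33678179  0.07138548 -0.84392576] 7.1
hole pred [[324.7, 211.3], [309.3, 226.1], [324.7, 240.5], [340.2, 226.1]]
foot [0.5546776  0.28070397 0.05168871] [[326.1, 220.8], [311.7, 234.5], [326.1, 247.8], [340.6, 234.5]]
```

View pics/w_hole.png

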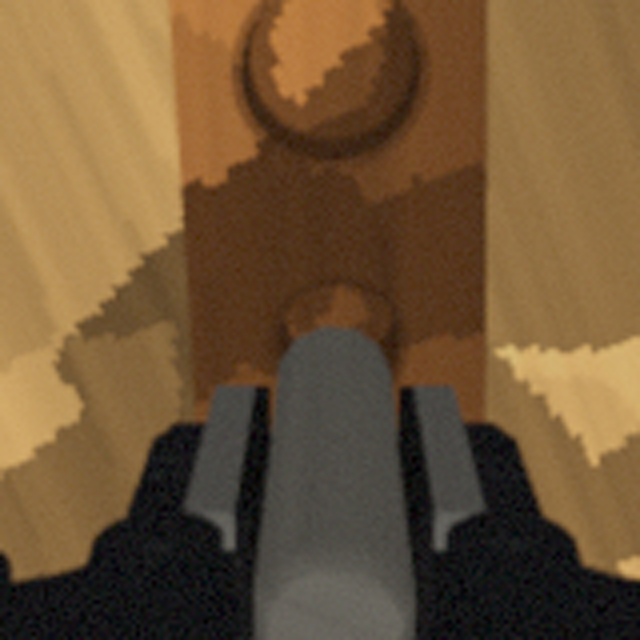

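The crop shows the hole's far rim at (338,282) and the punch's foot edge at (335,327). The foot needs about +1 mm along tool x and +0.7 mm along tool y.

Call:
move_arm([
  [0, 0.002, 0.0014, 0, 0, 0, 0],
  [0, 0.002, 0.0014, 0, 0, 0, 0],
  [0, 0.002, 0.0014, 0.01, 0, 0, 0],
  [0, 0.002, 0.0014, 0.02, 0, 0, 0],
  [0, 0.002, 0.0014, 0.03, 0, 0, 0],
  [0, 0.002, 0.0014, 0.04, 0, 0, 0],
  [0, 0.002, 0.0014, 0.04, 0, 0, 0],
])

```text
t: 7.68
tcp_pos: [0.5567, 0.2851, 0.0669]
orientation: [0.829, 0.56, -0.0, 0.0]
force: [-5.6, -2.0, 14.0]
opening: 0.194
gripper_force: 60.7
```

Call:
move_arm([
  [0, 0, 0, -0.02, 0, 0, 0],
  [0, 0, 0, -0.034, 0, 0, 0],
  [0, 0, 0, -0.034, 0, 0, 0],
  [0, 0, 0, -0.034, 0, 0, 0],
])

```text
t: 8.02
tcp_pos: [0.5564, 0.285, 0.0811]
orientation: [0.829, 0.56, 0.001, 0.0]
force: [-0.0, -0.8, -2.3]
opening: 0.192
gripper_force: 58.9
```

```bash
python3 - <<'E'
from h import *
p=eyes.read_camera("wrist"); save(p,"w_hole2.png",(260,180,390,310),6)
P=[];
for i in range(4):
    eyes.read_camera("scene"); s=sensors.get_state(); P.append(s["tcp_pos"])
P=np.array(P); print(P.mean(0),P.std(0),s["force"])
m=eyes.outline_of("punch_rack",p)[0:1]
E
```

```text
[0.55550005 0.28461269 0.0799845 ] [4.94574281e-05 3.08285876e-05 8.08556028e-05] [ 0.00543662  0.97506915 -0.92521888]Traceback (most recent call last):
  File "<stdin>", line 7, in <module>
ValueError: only the last four pictures can be asked about
```

View pics/w_hole2.png

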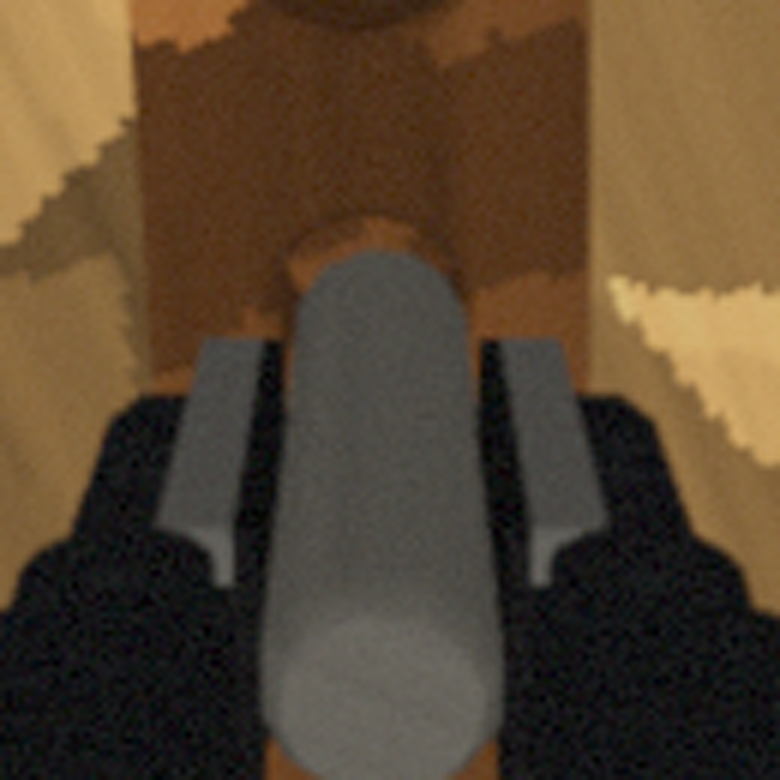

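The crop shows the held punch's foot edge at (384,250) and the hole's far rim at about (372,213), with the rack edges near columns 147 and 588. The foot sits slightly right (+y) of the hole.

```bash
python3 - <<'E'
from h import *
from scipy.optimize import least_squares
p=eyes.read_camera("wrist"); s=sensors.get_state()
T=R.from_quat([.8287,.5597,0,0]); tc=np.array([.5555,.2846,.0800])
def f(v):
    F=tc+T.apply([v[0],v[1],v[2]])
    a=proj(p,F+T.apply([.009,0,0])); b=proj(p,F+T.apply([0,0,-.07])); return [a[1]-221.7,a[0]-324,b[1]-296.7,b[0]-323.7]
o=least_squares(f,[0,0,.03],x_scale=.001); print("punch off",o.x,o.fun,tc+T.apply(o.x))
Hn=onplane(p,(322,215.5),.035); H=Hn-T.apply([.0105,0,0]); print("hole",H, "rel tool",T.inv().apply(H-tc))
print(T.inv().apply(np.array([.5537,.2805,.035])-tc))
print(onplane(p,(260+147/6,180+290/6),.035),onplane(p,(260+588/6,180+290/6),.035))
E
```

```text
punch off [-0.00423137  0.00050347  0.03666446] [ 0.00057348 -0.27545883 -0.00037617  0.18068333] [0.55438672 0.28048678 0.04333554]
hole [0.55331902 0.28088533 0.035     ] rel tool [-0.00426042 -0.00063582  0.045     ]
[-0.00447558 -0.0001385   0.045     ]
[0.53043106 0.29162487 0.035     ] [0.57632966 0.2731908  0.035     ]
```

Call:
move_arm([
  [0, 0, -0.0024, 0, 0, 0, 0],
  [0, 0, -0.0024, 0, 0, 0, 0],
  [0, 0, -0.0024, 0.01, 0, 0, 0],
  [0, 0, -0.0024, 0.02, 0, 0, 0],
  [0, 0, -0.0024, 0.03, 0, 0, 0],
  [0, 0, -0.0024, 0.036, 0, 0, 0],
  [0, 0, -0.0024, 0.036, 0, 0, 0],
])

```text
t: 8.9
tcp_pos: [0.5542, 0.2845, 0.0614]
orientation: [0.829, 0.56, -0.001, 0.0]
force: [0.5, -1.7, -2.5]
opening: 0.197
gripper_force: 58.9
```

Call:
move_arm([
  [0, 0, 0, 0.008, 0, 0, 0],
  [0, 0, 0, 0.016, 0, 0, 0],
  [0, 0, 0, 0.022, 0, 0, 0],
  [0, 0, 0, 0.022, 0, 0, 0],
])

```text
t: 9.23
tcp_pos: [0.5543, 0.2845, 0.0505]
orientation: [0.829, 0.56, -0.001, 0.0]
force: [-0.1, -3.4, -3.9]
opening: 0.194
gripper_force: 58.8
```

Call:
move_arm([
  [0, 0, 0, 0.004, 0, 0, 0],
  [0, 0, 0, 0.006, 0, 0, 0],
  [0, 0, 0, 0.006, 0, 0, 0],
  [0.3, 0, 0, 0.006, 0, 0, 0],
  [0.4, 0, 0, 0.006, 0, 0, 0],
  [0.4, 0, 0, 0.006, 0, 0, 0],
  [0.4, 0, 0, 0.006, 0, 0, 0],
])

```text
t: 9.82
tcp_pos: [0.5556, 0.2862, 0.0495]
orientation: [0.829, 0.56, 0.001, -0.0]
force: [0.4, 0.0, 0.1]
opening: 0.4
gripper_force: 0.0
```

```bash
python3 - <<'E'
from h import *
p=eyes.read_camera("wrist"); s=sensors.get_state(); print(s["tcp_pos"],s["opening"],s["force"])
m=eyes.outline_of("middle_punch",p)
for b in m: print(np.round(b["bbox"],1),b["conf"])
b=max(m,key=lambda b:b["mask"].sum())
for z in (.013,.018,.028): print(z,fit(p,b["mask"],[cyl(.009,0.022,.07)],(.554,.281,0),z))
q=eyes.read_camera("scene")
for l in("middle_punch","small_punch"):print(l,[(np.round(b["bbox"],1).tolist(),round(b["conf"],2)) for b in eyes.boxes_of(l,q)])
print("exp top",proj(q,[.5537,.2805,.083]),"if on rim",proj(q,[.5537,.2805,.105]),proj(q,[.5537,.2805,.035]))
E
```

```text
[0.55544282 0.28605223 0.049307  ] 0.40096882113696386 [-0.45120222 -0.34123346 -0.42768868]
[323.8 274.1  40.6  80.4] 0.67
0.013 (array([0.55470355, 0.28319814, 0.        ]), np.float64(122.25025566516913), np.int64(2586))
0.018 (array([0.55590974, 0.28620491, 0.        ]), np.float64(298.2309515199813), np.int64(2586))
0.028 (array([0.55847448, 0.29315078, 0.        ]), np.float64(821.1687789141523), np.int64(2586))
middle_punch [([367.9, 203.7, 12.2, 22.3], 0.45)]
small_punch [([411.4, 199.7, 8.3, 17.8], 0.68), ([428.3, 219.0, 69.8, 38.6], 0.49), ([328.2, 208.5, 43.7, 34.0], 0.47)]
exp top [430.36692269 195.79090198] if on rim [431.71599542 188.11765454] [427.5335485  211.90655014]
```

Call:
move_arm([
  [0.4, 0, 0, -0.04, 0, 0, 0],
  [0.4, 0, 0, -0.1, 0, 0, 0],
  [0.5, 0, 0, -0.18, 0, 0, 0],
  [0.6, 0, 0, -0.26, 0, 0, 0],
  [0.6, 0, 0, -0.32, 0, 0, 0],
  [0.6, 0, 0, -0.32, 0, 0, 0],
  [0.6, 0, 0, -0.32, 0, 0, 0],
])

```text
t: 10.65
tcp_pos: [0.5569, 0.2861, 0.2125]
orientation: [0.829, 0.56, 0.003, 0.001]
force: [0.0, 0.7, -0.5]
opening: 0.599
gripper_force: 0.0
```

```bash
python3 - <<'E'
from h import *
p=eyes.read_camera("wrist"); save(p,"w_home.png",(240,90,400,250),4); s=sensors.get_state(); print(s["tcp_pos"],s["opening"],s["t"])
m=eyes.outline_of("middle_punch",p)
for b in m: print(np.round(b["bbox"],1),b["conf"])
b=min(m,key=lambda b:np.hypot(*(np.array(b["bbox"][:2])-proj(p,[.5537,.2805,.06]))))
for z in (.009,.013,.017,.022): print(z,fit(p,b["mask"],[cyl(.009,0.035-z,.07)],(.554,.281,0),z))
E
```

```text
[0.5551944  0.28543308 0.2095583 ] 0.6039698094840248 10.7
[322.6 193.6  15.1  28.8] 0.84
[349.2 304.1  23.7  48.1] 0.83
0.009 (array([0.55461658, 0.28257012, 0.        ]), np.float64(11.088503123208584), np.int64(399))
0.013 (array([0.55474291, 0.28256698, 0.        ]), np.float64(20.083639681307595), np.int64(399))
0.017 (array([0.55499211, 0.28367124, 0.        ]), np.float64(32.78355547942026), np.int64(399))
0.022 (array([0.55573156, 0.28489296, 0.        ]), np.float64(59.25347842682918), np.int64(399))
```

View pics/w_home.png

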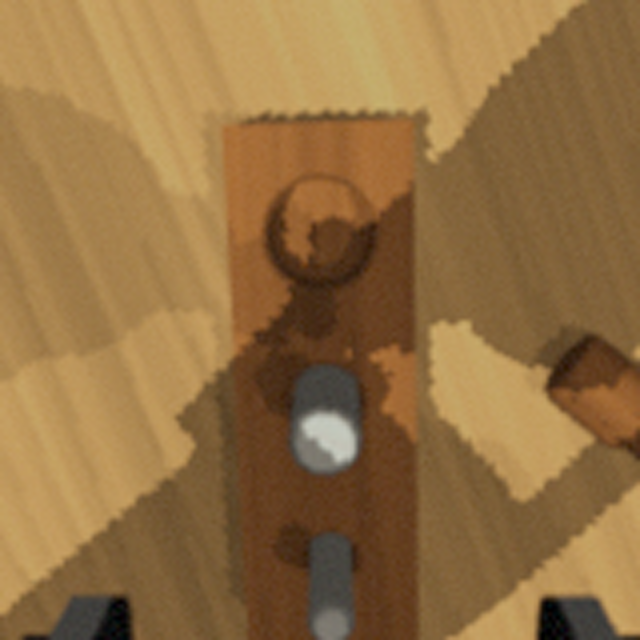

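The punch is home: its top is at crop (325,445), upright in the middle hole, and the small punch is untouched. Next is the disc.

Call:
move_arm([
  [0.6, -0.615, 0.18, 0.08, 0, 0, 0],
  [0.6, -0.615, 0.18, 0.08, 0, 0, 0],
  [0.6, -0.615, 0.18, 0.08, 0, 0, 0],
  [0.6, -0.615, 0.18, 0.08, 0, 0, 0],
  [0.6, -0.615, 0.18, 0.08, 0, 0, 0],
  [0.6, -0.615, 0.18, 0.08, 0, 0, 0],
  [0.6, -0.615, 0.18, 0.08, 0, 0, 0],
  [0.6, -0.615, 0.18, 0.08, 0, 0, 0],
  [0.6, -0.615, 0.18, 0.08, 0, 0, 0],
  [0.6, -0.615, 0.18, 0.08, 0, 0, 0],
  [0.6, -0.615, 0.18, 0.08, 0, 0, 0],
])

```text
t: 11.67
tcp_pos: [0.5224, -0.0331, 0.1669]
orientation: [0.829, 0.559, -0.001, -0.002]
force: [0.1, 0.8, -0.0]
opening: 0.6
gripper_force: 0.0
```

```bash
python3 - <<'E'
from h import *
import pickle
p=eyes.read_camera("wrist"); s=sensors.get_state(); print(s["tcp_pos"],s["t"]); pickle.dump((p,s),open("disc.pkl","wb"))
save(p,"disc.png",(270,60,390,160),5)
bb=eyes.outline_of("bench_block",p)[0]; print(np.round(bb["bbox"],1),bb["conf"])
a,e,n=fit(p,bb["mask"],[box(.08,.08,.025),cyl(.028,0,.028)],(.5505,.0325,-.39),0,True); print("block",a,e,n)
mk=a[:2]-.014*np.array([np.cos(a[2]),np.sin(a[2])]); print("mark by block",mk,proj(p,[*mk,.028]))
hsv=cv2.cvtColor(p["frame"],cv2.COLOR_RGB2HSV); o=((hsv[...,0]<14)&(hsv[...,1]>130)&bb["mask"]).astype(np.uint8)
o=cv2.morphologyEx(o,cv2.MORPH_CLOSE,np.ones((5,5),np.uint8)); c=max(cv2.findContours(o,0,1)[0],key=cv2.contourArea)
el=cv2.fitEllipse(cv2.convexHull(c)); print("disc ellipse",el,onplane(p,el[0],.028))
u,v=np.round(proj(p,[*mk,.028])).astype(int); print(p["frame"][v-9:v+10,u-9:u+10].sum(2))
E
```

```text
[ 0.52283164 -0.03254158  0.1674708 ] 11.7167
[328.6 114.1  90.5  92. ] 0.65
block [ 0.55133207  0.0325921  -0.38918834] 132.65940400792152 7698
mark by block [0.53837903 0.03790423] [310.70128189 115.56482836]
disc ellipse ((326.078857421875, 117.7586669921875), (54.9620475769043, 61.623043060302734), 78.01081085205078) [0.55068768 0.03086744 0.028     ]
[[293 289 284 279 283 289 299 296 300 286 290 287 293 299 294 296 297 292
  295]
 [286 287 284 265 297 280 285 299 299 295 282 291 301 285 291 296 294 296
  289]
 [277 279 282 289 290 287 298 298 294 281 292 299 294 297 292 293 292 293
  291]
 [288 281 275 282 287 290 277 247 247 251 282 281 298 285 298 294 306 284
  290]
 [289 283 278 285 289 265 219 206 191 212 214 224 268 294 292 298 293 292
  293]
 [281 277 279 285 258 221 214 273 271 264 234 194 239 295 303 287 288 287
  284]
 [290 290 284 292 223 214 278 288 299 293 274 236 198 274 289 301 296 296
  299]
 [295 280 291 252 190 245 285 274 247 277 291 286 236 219 297 296 296 287
  290]
 [286 281 282 257 211 271 292 245 183 222 285 286 243 208 292 297 278 297
  291]
 [297 277 286 257 195 243 294 259 200 237 285 285 249 205 293 300 296 301
  296]
 [283 277 273 264 201 249 289 288 274 278 296 277 220 219 302 303 286 293
  295]
 [293 284 283 272 222 189 272 290 291 289 288 238 198 253 290 297 287 285
  290]
 [283 281 285 285 273 224 204 241 222 243 224 199 228 282 302 299 285 283
  304]
 [279 270 279 289 275 275 246 206 191 199 220 251 285 289 292 300 290 297
  302]
 [291 288 276 292 286 285 283 264 257 260 259 298 279 291 295 292 290 293
  293]
 [281 279 279 277 292 288 289 306 292 292 294 293 289 290 306 292 295 284
  286]
 [286 274 279 298 285 278 285 298 288 292 290 280 292 294 292 290 293 299
  301]
 [281 271 269 288 281 280 290 304 296 289 286 286 279 289 297 300 284 293
  288]
 [288 281 275 278 284 285 291 304 302 299 300 287 291 283 290 294 295 293
  296]]
```

Call:
move_arm([
  [0.6, -0.543, 0.157, -0.106, 0, 0, 0],
  [0.6, -0.543, 0.157, -0.106, 0, 0, 0],
  [0.6, -0.543, 0.157, -0.106, 0, 0, 0],
  [0.6, -0.543, 0.157, -0.106, 0, 0, 0],
  [0.6, -0.543, 0.157, -0.106, 0, 0, 0],
  [0.6, -0.543, 0.157, -0.106, 0, 0, 0],
  [0.6, -0.543, 0.157, -0.106, 0, 0, 0],
  [0.6, -0.543, 0.157, -0.106, 0, 0, 0],
  [0.6, -0.543, 0.157, -0.106, 0, 0, 0],
  [0.6, -0.543, 0.157, -0.106, 0, 0, 0],
])

```text
t: 12.6
tcp_pos: [0.4955, -0.3133, 0.2213]
orientation: [0.828, 0.56, 0.0, -0.001]
force: [0.7, 0.8, -0.3]
opening: 0.602
gripper_force: 0.0
```

```bash
python3 - <<'E'
from h import *
import pickle
d,_=pickle.load(open("disc.pkl","rb")); print("mark",onplane(d,(310.4,115.5),.028))
p=eyes.read_camera("wrist"); s=sensors.get_state(); print(s["tcp_pos"],s["t"])
m=eyes.outline_of("centre_punch",p)[0]; print(np.round(m["bbox"],1),m["conf"],fit(p,m["mask"],CP,(.51,-.2765,0),.01))
m=eyes.outline_of("tool_stand",p)[0]; print(np.round(m["bbox"],1),m["conf"],fit(p,m["mask"],[box(.07,.07,.07)]+[c+[0,0,.01] for c in CP],(.51,-.2765,0),0,True))
E
```

```text
mark [0.53814564 0.03805954 0.028     ]
[ 0.49540517 -0.31269358  0.22103449] 12.65
[325.6 150.3  23.3  32.3] 0.7 (array([ 0.51389538, -0.27403913,  0.        ]), np.float64(21.328881268427565), np.int64(524))
[325.3 145.4  92.6  94.5] 0.9 (array([ 0.51339335, -0.27449371,  0.00729331]), np.float64(556.7703682749716), np.int64(4579))
```

Call:
move_arm([
  [0.6, 0.086, 0.005, 0, 0, 0, 0],
  [0.6, 0.086, 0.005, 0.05, 0, 0, 0],
  [0.6, 0.086, 0.005, 0.12, 0, 0, 0],
  [0.6, 0.086, 0.005, 0.19, 0, 0, 0],
  [0.6, 0.086, 0.005, 0.24, 0, 0, 0],
  [0.5, 0.086, 0.005, 0.269, 0, 0, 0],
  [0.5, 0.086, 0.005, 0.269, 0, 0, 0],
  [0.5, 0.086, 0.005, 0.269, 0, 0, 0],
])

```text
t: 13.42
tcp_pos: [0.5129, -0.274, 0.0862]
orientation: [0.828, 0.561, -0.0, -0.001]
force: [-0.3, 1.0, 0.4]
opening: 0.5
gripper_force: 0.0
```

```bash
python3 - <<'E'
from h import *
p=eyes.read_camera("wrist"); s=sensors.get_state(); print(s["tcp_pos"],s["force"],s["opening"],s["t"])
T=R.from_quat(s["orientation"])
for m in eyes.outline_of("centre_punch",p): 
    x=fit(p,m["mask"],CP,(.5137,-.2742,0),.01); print(np.round(m["bbox"],1),m["conf"],x,T.inv().apply(np.array([*x[0][:2],0])-s["tcp_pos"]))
E
```

```text
[ 0.51411711 -0.27511872  0.08791517] [0.38785676 0.20551367 0.47045872] 0.49579323067228753 13.4667
[322.2 277.4  45.5 107.5] 0.76 (array([ 0.5135182 , -0.27389525,  0.        ]), np.float64(113.5608903078598), np.int64(3871)) [ 0.00091554 -0.00106604  0.08791449]
```

Centred within about 1 mm, so I close and lift.

Call:
move_arm([
  [0.3, 0, 0, 0, 0, 0, 0],
  [0.15, 0, 0, 0, 0, 0, 0],
  [0, 0, 0, 0, 0, 0, 0],
  [0, 0, 0, 0, 0, 0, 0],
  [0, 0, 0, 0, 0, 0, 0],
  [0, 0, 0, 0, 0, 0, 0],
  [0, 0, 0, -0.03, 0, 0, 0],
  [0, 0, 0, -0.08, 0, 0, 0],
  [0, 0, 0, -0.14, 0, 0, 0],
  [0, 0, 0, -0.2, 0, 0, 0],
  [0, 0, 0, -0.2, 0, 0, 0],
  [0, 0, 0, -0.2, 0, 0, 0],
])

```text
t: 14.52
tcp_pos: [0.5149, -0.277, 0.1899]
orientation: [0.829, 0.56, 0.001, 0.003]
force: [0.6, -0.5, -1.8]
opening: 0.167
gripper_force: 59.1
```

Call:
move_arm([
  [0, 0.3, -0.095, 0, 0, 0, 0],
  [0, 0.6, -0.189, 0, 0, 0, 0],
  [0, 0.6, -0.189, 0, 0, 0, 0],
  [0, 0.6, -0.189, 0, 0, 0, 0],
  [0, 0.6, -0.189, 0, 0, 0, 0],
  [0, 0.6, -0.189, 0, 0, 0, 0],
  [0, 0.6, -0.189, 0, 0, 0, 0],
  [0, 0.6, -0.189, 0, 0, 0, 0],
  [0, 0.6, -0.189, 0.06, 0, 0, 0],
  [0, 0.6, -0.189, 0.1, 0, 0, 0],
  [0, 0.6, -0.189, 0.1, 0, 0, 0],
  [0, 0.6, -0.189, 0.1, 0, 0, 0],
])

```text
t: 15.52
tcp_pos: [0.5348, 0.038, 0.134]
orientation: [0.829, 0.56, -0.003, -0.002]
force: [0.3, 0.5, -1.4]
opening: 0.17
gripper_force: 59.1
```

```bash
python3 - <<'E'
from h import *
import pickle
for i in range(3): p=eyes.read_camera("wrist")
s=sensors.get_state(); print(s["tcp_pos"],s["force"],s["opening"],s["t"],s["orientation"])
pickle.dump((p,s),open("over.pkl","wb"))
save(p,"over.png",(255,170,395,310),5)
T=R.from_quat(s["orientation"]); M=np.array([.53815,.03806,.028])
print("mark px",proj(p,M),"tool rel",T.inv().apply(M-s["tcp_pos"]))
for o in ([0,0,.076],[.001,0,.076],[0,0,.0]): print("pt",o,proj(p,s["tcp_pos"]+T.apply(o)))
m=eyes.outline_of("centre_punch",p)[0]; print(np.round(m["bbox"],1),m["conf"])
rows=np.where(m["mask"].any(1))[0]
for v in range(rows.min(),rows.max()+1,6): u=np.where(m["mask"][v])[0]; print(v,u.min(),u.max(),end=" | ")
E
```

```text
[0.53864289 0.03727927 0.13823933] [ 0.77034101  0.18571102 -1.69027046] 0.1723701806454944 15.6667 [8.28883324e-01 5.59420889e-01 6.67374998e-04 5.08863593e-04]
mark px [322.92344302 199.13527337] tool rel [ 0.00048045 -0.00092447  0.11023827]
pt [0, 0, 0.076] [324.02758351 211.03477391]
pt [0.001, 0, 0.076] [324.02937346 209.78842128]
pt [0, 0, 0.0] [324.22957852 253.65425581]
[322.6 262.9  44.4 114.7] 0.74
208 322 324 | 214 316 330 | 220 315 332 | 226 310 336 | 232 307 339 | 238 310 337 | 244 310 337 | 250 309 338 | 256 309 338 | 262 308 338 | 268 308 338 | 274 307 338 | 280 306 340 | 286 305 341 | 292 303 343 | 298 302 345 | 304 303 344 | 310 305 341 | 316 310 336 |
```

View pics/over.png

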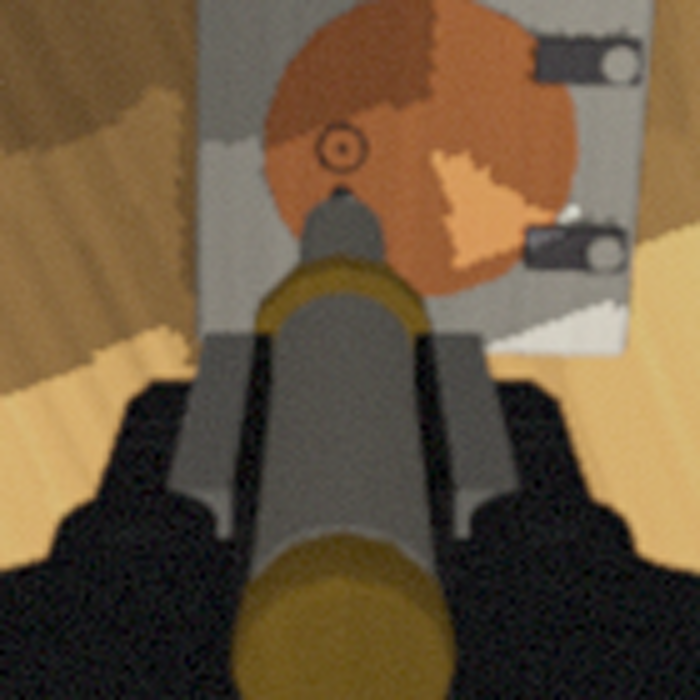

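The view shows the ring at crop (342,149), about (323.4,199.8) full frame. The tip is at crop (342,188), about (323.4,207.6), still above the disc, and the punch is upright.

```bash
python3 - <<'E'
from h import *
import pickle
from scipy.optimize import least_squares
p,s=pickle.load(open("over.pkl","rb")); tc=s["tcp_pos"]
T=R.from_quat([.8287,.5597,0,0])
def f(v):
    P=lambda dx,h: proj(p,tc+T.apply([v[0]+dx,v[1],v[2]-h]))
    a=P(.001,0); b=P(.0085,.126); c=P(.011,.060)
    return [a[1]-207.6,a[0]-323.4,b[1]-285.6,b[0]-323.8,c[1]-220.8]
o=least_squares(f,[0,0,.076],x_scale=.001); print(o.x,np.round(o.fun,2))
tip=tc+T.apply(o.x); M=onplane(p,(323.4,199.8),.028)
print("tip",tip,"mark",M,"rel tool",T.inv().apply(M-tip))
E
```

```text
[ 0.00037205 -0.00033586  0.08004563] [ 0.29  0.03  0.03 -0.01 -0.26]
tip [0.53847028 0.03774983 0.0581937 ] mark [0.53831308 0.0373424  0.028     ] rel tool [-4.36657135e-04  6.33911300e-06  3.01936985e-02]
```

Call:
move_arm([
  [0, 0, 0, 0.02, 0, 0, 0],
  [0, 0, 0, 0.04, 0, 0, 0],
  [0, 0, 0, 0.05, 0, 0, 0],
  [0, 0, 0, 0.05, 0, 0, 0],
  [0, 0, 0, 0.05, 0, 0, 0],
])

```text
t: 16.13
tcp_pos: [0.537, 0.0378, 0.1113]
orientation: [0.829, 0.56, -0.001, -0.001]
force: [-0.5, -0.2, -1.6]
opening: 0.172
gripper_force: 59.1
```

```bash
cat > chk.py <<'E'
from h import *
F=[];P=[]
for i in range(5):
    p=eyes.read_camera("wrist"); s=sensors.get_state(); F.append(s["force"]);P.append(s["tcp_pos"])
print(np.mean(P,0).round(4),"F",np.mean(F,0).round(2),np.std(F,0).round(2),s["t"])
T=R.from_quat(s["orientation"]); M=np.array([.5382,.0377,.028]); print(T.as_matrix()[:,2].round(4))
u,v=np.round(proj(p,M)).astype(int); print(u,v)
f=p["frame"].sum(2)[v-8:v+14:1,u-8:u+9]; print(f)
E
python3 chk.py
```

```text
[0.538  0.0378 0.1125] F [-0.17  0.48 -1.61] [0.44 0.42 0.43] 16.3833
[ 0.001 -0.    -1.   ]
323 208
[[235 227 235 235 226 238 246 229 250 246 232 233 233 236 231 245 222]
 [217 225 240 231 236 239 242 232 232 231 233 234 234 237 236 246 223]
 [226 228 224 231 230 218 188 174 166 166 209 222 240 233 243 239 237]
 [227 240 241 216 189 152 127 140 140 127 156 196 230 228 230 242 248]
 [236 241 222 172 130 156 191 197 205 191 167 123 190 247 260 282 302]
 [220 228 222 143 158 205 239 238 252 238 220 174 164 249 299 311 304]
 [235 221 179 156 210 242 230 209 211 253 285 254 180 237 314 306 321]
 [229 222 161 148 226 228 196 157 147 214 274 287 216 228 313 311 315]
 [226 220 160 147 251 252 172 130 125 175 241 276 223 242 317 317 311]
 [228 226 194 169 260 265 190 193 204 243 276 258 217 245 309 317 315]
 [279 280 254 201 252 240 229 240 232 255 276 242 230 266 311 304 316]
 [305 302 271 221 240 238 242 230 234 248 246 238 232 253 296 313 306]
 [295 271 244 230 241 240 239 236 242 231 238 227 226 230 267 292 301]
 [280 241 225 243 233 236 239 233 223 238 238 229 237 239 240 270 307]
 [274 240 222 229 227 225 247 234 234 228 230 231 228 223 228 264 284]
 [277 227 222 237 235 237 238 237 230 218 233 236 234 222 225 234 271]
 [245 221 222 241 230 234 230 245 240 238 242 241 229 230 221 230 263]
 [234 220 234 238 235 226 246 232 236 240 242 234 236 232 227 221 249]
 [231 223 233 240 240 245 235 248 232 237 227 239 240 230 223 232 253]
 [227 225 228 240 233 245 246 236 238 235 230 238 224 235 227 218 252]
 [226 218 232 230 240 233 225 221 220 219 233 229 228 230 233 224 236]
 [224 236 226 216 211 201 192 190 181 191 202 199 211 215 213 219 241]]
```

Call:
move_arm([
  [0, 0, 0, 0.004, 0, 0, 0],
  [0, 0, 0, 0.008, 0, 0, 0],
  [0, 0, 0, 0.012, 0, 0, 0],
  [0, 0, 0, 0.012, 0, 0, 0],
  [0, 0, 0, 0.012, 0, 0, 0],
])

```text
t: 16.8
tcp_pos: [0.5379, 0.0378, 0.1064]
orientation: [0.829, 0.56, 0.0, -0.0]
force: [-0.3, 0.1, -0.6]
opening: 0.17
gripper_force: 59.1
```

```bash
python3 chk.py | head -4
```

```text
[0.5379 0.0378 0.1065] F [-0.08  0.47  0.13] [0.25 0.22 0.53] 17.05
[ 1.e-04  0.e+00 -1.e+00]
323 210
[[224 239 237 232 250 233 241 238 244 233 227 236 239 238 226 232 237]
```

Call:
move_arm([
  [0, 0, 0, 0.003, 0, 0, 0],
  [0, 0, 0, 0.006, 0, 0, 0],
  [0, 0, 0, 0.008, 0, 0, 0],
  [0, 0, 0, 0.008, 0, 0, 0],
  [0, 0, 0, 0.008, 0, 0, 0],
])

```text
t: 17.47
tcp_pos: [0.5379, 0.0378, 0.1024]
orientation: [0.829, 0.56, 0.0, 0.0]
force: [-0.2, 0.8, 1.7]
opening: 0.173
gripper_force: 59.1
```

```bash
sed -i 's/range(5)/range(16)/' chk.py; python3 chk.py | head -2; python3 - <<'E'
from h import *
p=eyes.read_camera("wrist"); save(p,"end.png",(280,170,370,240),6)
E
```

```text
[0.5379 0.0378 0.1024] F [-0.11  0.07  1.39] [0.37 0.44 0.62] 18.2667
[ 3.e-04  0.e+00 -1.e+00]
```

Call:
move_arm([
  [0, 0, 0, 0.002, 0, 0, 0],
  [0, 0, 0, 0.002, 0, 0, 0],
  [0, 0, 0, 0.002, 0, 0, 0],
  [0, 0, 0, 0.002, 0, 0, 0],
])

```text
t: 18.65
tcp_pos: [0.5379, 0.0378, 0.1013]
orientation: [0.829, 0.56, 0.0, 0.0]
force: [0.0, -1.1, 1.1]
opening: 0.168
gripper_force: 59.2
```

```bash
python3 chk.py | head -20
```

```text
[0.5379 0.0378 0.1013] F [-0.08  0.11  1.81] [0.52 0.53 0.56] 19.45
[ 1.e-04  0.e+00 -1.e+00]
323 212
[[228 232 231 222 221 245 234 241 230 240 232 238 234 246 228 244 238]
 [229 239 237 236 236 245 242 221 240 230 231 244 230 235 234 229 237]
 [235 232 233 233 241 239 176 187 172 159 190 202 230 233 239 228 245]
 [232 235 233 231 194 150 134 143 139 148 126 155 192 234 240 245 242]
 [228 231 244 212 135 146 178 172 214 207 180 153 145 211 233 224 235]
 [238 242 204 154 172 221 247 224 219 250 227 212 159 152 204 237 236]
 [244 238 203 180 222 250 257 249 252 238 239 232 213 163 190 229 272]
 [235 232 218 217 246 244 239 242 240 242 245 230 236 208 232 280 301]
 [237 234 226 234 245 236 248 237 235 233 239 226 234 227 254 300 300]
 [233 230 232 234 245 233 246 242 244 240 252 245 231 225 242 267 315]
 [232 234 231 242 238 234 241 231 236 240 238 224 239 236 238 268 285]
 [227 217 229 232 245 247 232 238 241 233 234 244 229 234 239 249 287]
 [234 223 221 229 247 247 250 244 240 239 240 235 231 240 227 236 277]
 [238 227 228 230 243 235 243 242 236 247 236 220 237 231 236 232 268]
 [237 224 237 235 245 241 241 252 252 239 241 241 235 237 234 220 266]
 [236 207 222 236 252 247 234 247 236 236 236 241 230 241 218 235 249]
 [230 229 234 241 238 238 225 225 218 226 232 233 223 237 232 237 246]
```

```bash
python3 -c "
from workcell import ticket
print(ticket.sign_off())"
```

```text
the job is handed in; nothing more can be done
None
```

The job is handed in at about 19.5 s: the middle punch is home in its own hole, and the centre punch is held upright on the scribed ring, less than 1 mm off centre by my estimate, with its point pushed in about 7 mm (judged from the wrist force); the hand-in returned no verdict.

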